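# Load and pin the leaf jig for drilling a clay tile

### The arm

A 6-joint arm with a two-finger parallel gripper is mounted at the origin on the work surface; the furniture and walls round the work are solid. World frame = base frame: x ahead of the robot, y to its left, z up, the work surface at z = 0. Lengths are in m, angles in degrees, forces in N, time in s.
With the tool pointing down it reaches from about 0.325 to 0.85 m from the base axis. Payload 15.5 kg.
Tool frame: the origin (TCP) lies midway between the tips of the shut fingers; the grasp point (between the pads) lies 19 mm behind it; z points along the fingers, y is the line along which they close (so a half turn about z gives the same grasp; the last joint's range is limited). The gripper opens to 91 mm and grips with 3 to 60 N. Pads are 32 mm wide; open, the fingers measure 118 mm over their backs; the gripper's body (76 mm by 178 mm) begins 60 mm behind the grasp point.
Start: joints at [-77.149, 28.281, 77.091, -0, 74.628, -5.472], TCP at [0.196, -0.593, 0.214] pointing down, gripper open.
Joint ranges: [-166.48, 166.48], [-47.26, 123.95], [12.59, 153.08], [-70.14, 250.14], [6.76, 159.57], [-176.63, 176.63]. Speed limits (degrees/s): [108.29, 108.29, 147.25, 172.46, 172.46, 172.46].

### API

Orientations are given as a 3x3 rotation matrix whose columns are the frame's x, y, z axes.
In Python, from bench import ctrl gives the robot as it stands. The module is installed in compiled form; this text tells all that it offers. Calls block until the motion is done:
- ctrl.goto(position, orientation): joint-space move of the TCP to a pose.
- ctrl.move_l(position, vel=0.15, ori=None, contact_N=None): straight line of the TCP; ori=None keeps the orientation; vel is the mean speed in m/s. With contact_N (N) it stops when the force on the tool has changed by that much, and returns True; else False.
- ctrl.movej(angles): joint-space move.
- ctrl.command_gripper(opening): opening from 0.0 (shut) to 1.0 (fully open); the grip force is fixed at half the most; returns when the fingers have stopped.
- ctrl.sleep(seconds).
- ctrl.ik(position, orientation): joint angles nearest the present ones, or None.
- ctrl.read_camera(name): name is "scene" or "top"; returns the picture (420x560x3 uint8, blue, green, red); there is no depth.
- ctrl.camera_params(name): a dict with "fx", "fy", "cx", "cy" (pixels), "pose" (4x4, takes a point from camera to world coordinates). Camera axes: x right, y up, looking along -z (the intrinsics and any distortion apply to the point x, -y, -z); pixel columns grow to the right and rows downward; lengths in m; the calibration is good to about 2 mm. A picture is of the moment at which its call begins. camera_params takes no time and is no camera call.
A pose or a line that the arm cannot do raises ctrl.MotionError and nothing moves.
- ctrl.sign_off(): hands the job in; it is judged then, once.
Readings, each from a call of its own:
- ctrl.current_t(): time.
- ctrl.current_q(): joint angles.
- ctrl.current_dq(): joint speeds.
- ctrl.current_effort(): joint torques, N m.
- ctrl.current_tool_pos(): TCP position.
- ctrl.current_eef_rot(): TCP orientation.
- ctrl.current_contact_force(): force on the tool from outside, world axes, zero at the start.
- ctrl.current_wrist_torque(): the same for the moment, N m.
- ctrl.current_grip_width(): opening from 0.0 (shut) to 1.0 (fully open).
- ctrl.current_grasp_force(): force on a finger pad.
Only numpy, scipy, OpenCV 4.12 (cv2) and the standard library are available. Lean on these libraries where they do the work, as an engineer would, in place of code of your own. Each camera call takes 0.05 s, during which the arm holds its last target. There are 200 camera calls.

### The job

Get this clay tile ready for drilling: slide the jig's red-gripped stop along its track until it pushes the tile fully home against the end fence, then close the hinged leaf down onto the tile. Take the black-handled shoulder pin out of its wooden block and push it down through the hole in the leaf into the hole below until its collar presses the leaf fully shut. The leaf's spring pads lift it again if you let go, so finish still gripping the pin and pressing it down; leave the blue bowl, the jar and the needle tool where they stand.

Things in the scene. Friction and masses are not known exactly. Their poses are not given: they have to be found in the camera images.
- jig: drilling jig fixed to the table: plywood base 186 x 296 mm, top (tile bed) at z = 38 mm, standing on 20 mm rubber feet. Origin at table height under the middle of the tile's home position; jig z up, jig +x towards the hinge, jig +y towards the end fence; the stop's track is at the -y end. Two aluminium side rails, 88 mm apart and 10 mm high, guide the tile along y. Nothing on the fixed part is higher than 82 mm
- fence (a point): middle of the end fence's face (16 mm high) which the tile must touch, at y = +84 mm in the jig frame; axes as the jig
- tile_centre (a point): centre of the brown clay tile, 84 (jig x) x 167 (jig y) x 18 mm, about 0.45 kg, loose on the bed between the rails; home when its end touches the fence, its centre then about 84 mm from the fence face
- stop (a joint): sliding stop, m: 0 = fully back, grows towards the fence (jig +y); its nose meets a tile that is fully home at 0.050 to 0.051; it stays where it is left (friction about 2 N) and starts between 0 and 0.012, clear of the tile
- stop_grip (a point): centre of the stop's red upright grip, 14 mm along the track (jig y) x 30 mm across, from 17 mm below to 13 mm above this point is clear to grip; axes as the jig
- leaf (a joint): hinge of the aluminium leaf, rad: 0 = fully shut (level), grows as it opens; it starts open, leaning back past upright at 1.65 to 1.85. Stiff hinge: it stays there, but once brought forward past upright (below about 1.1) it sinks by its own weight, in about two seconds, and it comes to rest slightly ajar at 0.04 to 0.09 on its two sprung pads; 5 to 6 N down at the leaf's hole shuts it fully against the pads. It springs ajar again when let go
- leaf_hinge (a point): middle of the hinge axis (along jig y), 66 mm on the +x side of the jig's origin and 72 mm above the table; axes as the jig
- leaf_edge (a point): middle of the leaf's free edge, 154 mm from the hinge axis, half-way through its thickness of 12 mm; the leaf is 136 mm wide along y. Its own x axis points from here to the hinge. Open, this edge is the top of the leaf: it can be pulled forward from behind or pinched across the 12 mm
- leaf_hole (a point): centre of the mouth, on the leaf's upper face, of the 13 mm hole for the pin near the leaf's free edge, 137 mm from the hinge axis; over pin_hole when the leaf is down
- pin_hole (a point): centre of the mouth of the 12.2 mm hole in the aluminium boss on the base, 66 mm above the table, 28 mm deep, at x = -71 mm, y = 0 in the jig frame; the shut leaf (12 mm thick) lies on the boss, so its upper face is then 78 mm above the table
- pin_centre (a point): middle of the height of the loose shoulder pin, 87 mm long and 70 g, upright in its block at the start, z axis up along the pin. Steel shank 10 mm thick with a tapered tip 43.5 mm below this point; steel collar 32 mm across from 7.5 to 2.5 mm below it; black round handle 16 mm thick from 2.5 mm below to 43.5 mm above it
- pin_tip (a point): the lower end of the pin's shank, on its axis
- pin_block: wooden block 56 x 56 x 46 mm fixed to the table, origin at table height under its middle; the pin hangs in its hole by the collar, shank 36 mm deep
- bowl: blue water bowl, 102 mm wide, 64 mm tall, at the left of the jig; not to be disturbed
- jar: white jar with a black lid, 66 mm wide, 94 mm tall, at the left of the jig; not to be disturbed
- needle: needle tool with a wooden handle, 148 mm long, lying on the table near the robot; not to be disturbed

How it is judged:
By the outcome, as a careful person would: the job done as asked, in the order asked, and still so for the second after the job is handed in, while the arm keeps its last pose, push and grip.
It also fails if it takes over 72 s, if anything falls off the work surface, if the arm or the gripper's body presses on something with over 40 N, if the wrist force passes 120 N, or if a joint passes its speed limit or range.

## Working session

There is one attempt and no reset: what is moved stays moved. The work goes in short steps, each a Python script; the robot and the scene stay as the last script left them, time stands still between calls to the robot, and variables do not carry over. Pictures are saved under pics/ and viewed, at most 10 in all, crops included, and the job is handed in when it is done.

```bash
mkdir -p pics; python3 - <<'E'
from bench import ctrl
import cv2,numpy as np
np.set_printoptions(precision=4,suppress=True)
for n in("scene","top"):
    cv2.imwrite(f"pics/{n}0.png",ctrl.read_camera(n)); print(n,ctrl.camera_params(n))
print(ctrl.current_t(),ctrl.current_eef_rot())
E
```

```text
scene {'fx': 448.92950563407675, 'fy': 448.92950563407675, 'cx': 276.55758353791214, 'cy': 214.22495228704958, 'pose': array([[-0.8436,  0.2457, -0.4775, -0.094 ],
       [-0.5368, -0.3618,  0.7622,  0.8407],
       [ 0.0146,  0.8993,  0.4371,  0.5818],
       [ 0.    ,  0.    ,  0.    ,  1.    ]])}
top {'fx': 404.72712353946247, 'fy': 404.72712353946247, 'cx': 276.4714536584562, 'cy': 210.32297893890518, 'pose': array([[ 0.0027,  0.9946, -0.1034,  0.3641],
       [-1.    ,  0.0036,  0.0081, -0.0578],
       [ 0.0084,  0.1034,  0.9946,  0.9441],
       [ 0.    ,  0.    ,  0.    ,  1.    ]])}
0.1 [[ 0.9493  0.3143 -0.0003]
 [ 0.3143 -0.9493  0.0011]
 [ 0.0001 -0.0011 -1.    ]]
```

View pics/scene0.png

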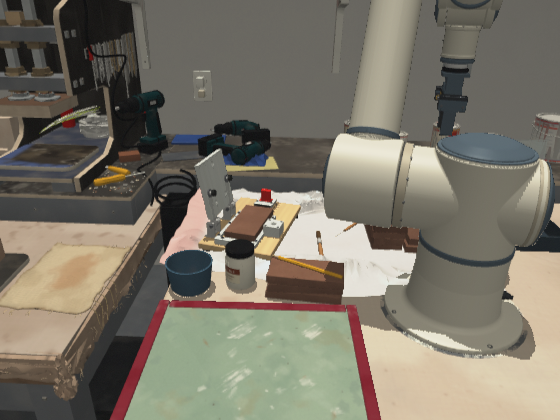

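View pics/top0.png

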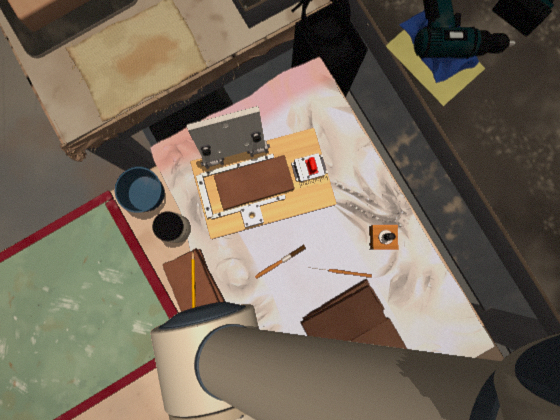

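Top view: jig at about (262,183), with the hinge up and fence left. The boss is at (252,215), the red grip at (313,166), the pin block at (385,237) and the bowl and jar at the left. I'll enlarge it for detail.

```bash
cat > h.py <<'E'
from bench import ctrl
import cv2,numpy as np
np.set_printoptions(precision=4,suppress=True)
def ray(n,u,v):
    p=ctrl.camera_params(n);T=p["pose"]
    d=T[:3,:3]@np.array([(u-p["cx"])/p["fx"],-(v-p["cy"])/p["fy"],-1]);return T[:3,3],d
def at(n,u,v,z):
    o,d=ray(n,u,v);return o+d*(z-o[2])/d[2]
def proj(n,P):
    p=ctrl.camera_params(n);T=p["pose"];c=T[:3,:3].T@(np.asarray(P)-T[:3,3])
    return np.array([p["cx"]+p["fx"]*c[0]/-c[2],p["cy"]-p["fy"]*c[1]/-c[2]])
def blobs(m,amin,box):
    x0,y0,x1,y1=box;k=np.zeros_like(m);k[y0:y1,x0:x1]=m[y0:y1,x0:x1]
    cs,_=cv2.findContours(k,cv2.RETR_EXTERNAL,cv2.CHAIN_APPROX_NONE)
    return sorted([c for c in cs if cv2.contourArea(c)>amin],key=cv2.contourArea,reverse=True)
E
python3 - <<'E'
from h import *
im=cv2.imread("pics/top0.png");c=im[100:260,170:420]
cv2.imwrite("pics/topc.png",cv2.resize(c,None,fx=3.2,fy=3.2,interpolation=cv2.INTER_CUBIC))
hsv=cv2.cvtColor(im,cv2.COLOR_BGR2HSV);box=(170,90,420,260)
red=cv2.inRange(hsv,(0,180,120),(6,255,255))|cv2.inRange(hsv,(174,180,120),(180,255,255))
wood=cv2.inRange(hsv,(10,90,150),(25,255,255))
tile=cv2.inRange(hsv,(0,70,30),(14,200,130))
for n,m,a in(("red",red,20),("wood",wood,60),("tile",tile,300)):
    for c in blobs(m,a,box)[:4]:
        print(n,cv2.contourArea(c),cv2.minAreaRect(c),cv2.boundingRect(c))
s=cv2.imread("pics/scene0.png")
cv2.imwrite("pics/scc.png",cv2.resize(s[135:305,150:350],None,fx=3.5,fy=3.5,interpolation=cv2.INTER_CUBIC))
for u,v in((252,215),(313,166),(388,237)):print(im[v,u],hsv[v,u],at("top",u,v,.06))
E
```

```text
red 53.0 ((312.76470947265625, 165.05885314941406), (15.037208557128906, 5.335783958435059), 75.96376037597656) (309, 158, 9, 15)
wood 2970.5 ((289.1304016113281, 175.22264099121094), (80.0113754272461, 75.78975677490234), 74.57783508300781) (260, 128, 77, 96)
wood 778.5 ((217.1265869140625, 195.09959411621094), (80.7772445678711, 36.13718032836914), 75.0685806274414) (190, 158, 55, 81)
wood 579.0 ((385.5, 236.5), (25.0, 25.0), 90.0) (373, 224, 26, 26)
wood 352.0 ((212.9097900390625, 194.12791442871094), (37.6076545715332, 11.132101058959961), 76.37300109863281) (204, 175, 19, 39)
tile 2546.5 ((253.4811553955078, 181.9339599609375), (37.22470474243164, 74.0373306274414), 74.05460357666016) (214, 156, 80, 54)
[ 73 124 159] [ 18 138 159] [ 0.4455 -0.0113  0.06  ]
[ 39  50 229] [  2 212 229] [ 0.5553 -0.1459  0.06  ]
[17 22 20] [42 58 22] [ 0.3982 -0.309   0.06  ]
```

View pics/topc.png

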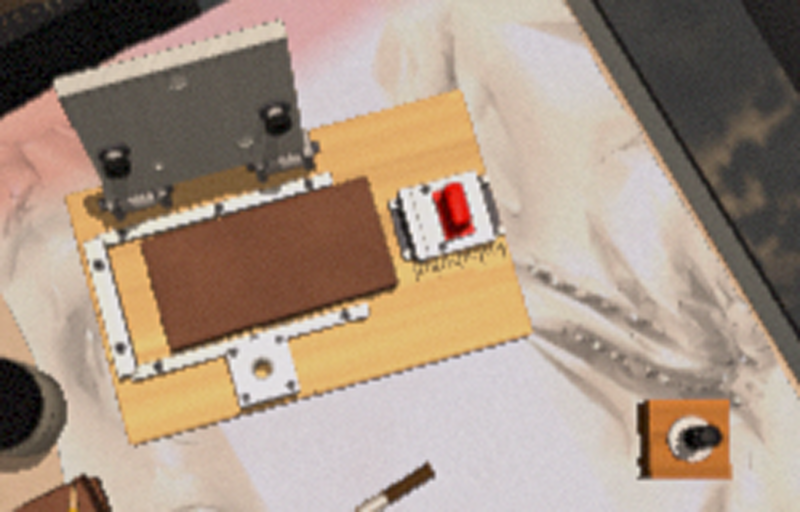

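View pics/scc.png

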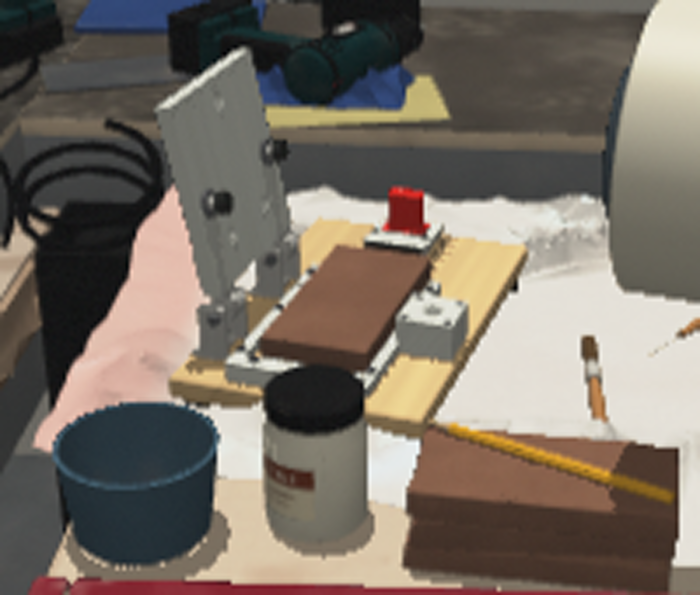

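The enlarged views show the plywood corners, the tile short of the fence, the boss hole at crop (262,368), the red grip at (453,208), the block top centred at (690,440) and the open leaf's bright top edge from (55,80) to (285,30). Now I'll compute poses.

```bash
python3 - <<'E'
from h import *
f=lambda u,v:(u/3.2+170-.34,v/3.2+100-.34)
g=lambda u,v:(u/3.5+150-.36,v/3.5+135-.36)
T=lambda u,v,z:at("top",*f(u,v),z)
C=[T(*p,.038) for p in((458,90),(531,336),(134,444),(66,195))]
print("base",C,"sides",[np.linalg.norm(C[i]-C[(i+1)%4]) for i in range(4)])
ey=(C[2]-C[1]);print("yaw",np.degrees(np.arctan2(-ey[0],ey[1])),np.degrees(np.arctan2(*(C[0]-C[1])[[1,0]])))
tl=[T(*p,.056) for p in((142,238),(366,178),(397,287),(170,349))]
print("tile",np.mean(tl,0),[np.linalg.norm(tl[i]-tl[(i+1)%4]) for i in range(4)])
e=(tl[0]-tl[1]+tl[3]-tl[2]);print("tyaw",np.degrees(np.arctan2(-e[0],e[1])))
def tri(a,b):
    (o,d),(p,q)=ray("top",*a),ray("scene",*b)
    s=np.linalg.lstsq(np.c_[d,-q],p-o,rcond=None)[0];A=o+s[0]*d;B=p+s[1]*q;return (A+B)/2,np.linalg.norm(A-B)
print("hole plane",T(262,368,.066),"tri",tri(f(262,368),g(434,311)))
print("hole scene plane",at("scene",*g(434,311),.066))
print("block",T(690,440,.046),"collar",T(690,438,.051),"handle top",T(709,436,.097))
ps=np.array([[55,80],[285,22]])
# leaf edge corners in scene: fence side (158,106), other (247,50)
print("leaf corners",tri(f(55,80),g(158,106)),tri(f(285,24),g(246,49)))
print("red top",tri(f(463,203),g(406,190)), "scene red base z?",[at("top",*f(453,208),z) for z in(.06,.08)])
E
```

```text
base [array([ 0.6495, -0.1482,  0.038 ]), array([ 0.4716, -0.1986,  0.038 ]), array([0.3947, 0.0796, 0.038 ]), array([0.5713, 0.1313, 0.038 ])] sides [np.float64(0.18492940318001574), np.float64(0.28858736781375327), np.float64(0.18402255717317734), np.float64(0.29024358838858444)]
yaw 15.448051380133942 15.801559633350982
tile [ 0.52   -0.0143  0.056 ] [np.float64(0.16157153005073502), np.float64(0.07993641874715103), np.float64(0.16253372919956408), np.float64(0.08023486311316633)]
tyaw 15.584532696390493
hole plane [ 0.4456 -0.0106  0.066 ] tri (array([ 0.4464, -0.0102,  0.0657]), np.float64(0.0015756405108356497))
hole scene plane [ 0.4468 -0.0094  0.066 ]
block [ 0.3984 -0.3069  0.046 ] collar [ 0.3995 -0.3055  0.051 ] handle top [ 0.3991 -0.3053  0.097 ]
leaf corners (array([0.5964, 0.101 , 0.2235]), np.float64(0.0015366619416958753)) (array([ 0.6292, -0.0307,  0.2232]), np.float64(0.0008455413415434652))
red top (array([ 0.5583, -0.1449,  0.0867]), np.float64(0.0054146037043839145)) scene red base z? [array([ 0.5583, -0.142 ,  0.06  ]), array([ 0.5539, -0.1401,  0.08  ])]
```

```bash
cat >> h.py <<'E'
yaw=np.radians(15.6);c,s=np.cos(yaw),np.sin(yaw)
O=np.array([.5146,.0091,0])
J=np.array([[c,-s,0],[s,c,0],[0,0,1.]])
W=lambda x,y,z:O+J@np.array([x,y,z])
JI=lambda p:J.T@(np.asarray(p)-O)
R=J@np.diag([1,-1,-1.])
E
python3 - <<'E'
from h import *
ctrl.goto(W(0,-.215,.15),R); ctrl.command_gripper(0)
ctrl.move_l(W(0,-.215,.069),.15)
print(ctrl.current_t(),ctrl.current_contact_force())
r=ctrl.move_l(W(0,-.105,.069),.04,contact_N=10)
print(r,JI(ctrl.current_tool_pos()),J.T@ctrl.current_contact_force())
ctrl.sleep(.3);print(J.T@ctrl.current_contact_force(),ctrl.current_t())
cv2.imwrite("pics/s1.png",ctrl.read_camera("scene"));cv2.imwrite("pics/t1.png",ctrl.read_camera("top"))
im=cv2.imread("pics/s1.png")[150:300,170:370];t=cv2.imread("pics/t1.png")[120:270,180:380]
cv2.imwrite("pics/st1.png",cv2.resize(np.hstack([im,t]),(800,300),interpolation=cv2.INTER_CUBIC))
E
```

```text
4.1417 [0.0823 0.2094 1.2892]
True [ 0.     -0.1335  0.069 ] [-0.763  -4.7499  3.0183]
[ 0.2926 -4.6733  3.6104] 6.2917
```

View pics/st1.png

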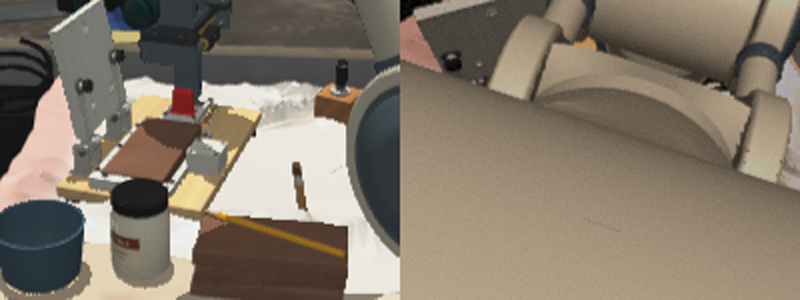

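The tile's end looks seated at the fence, with the stop's nose against its other end. I'll press once more to confirm, retreat, then swing the leaf.

```bash
python3 - <<'E'
from h import *
r=ctrl.move_l(W(0,-.115,.069),.02,contact_N=12)
print(r,JI(ctrl.current_tool_pos()),J.T@ctrl.current_contact_force())
ctrl.move_l(W(0,-.16,.069),.15);ctrl.move_l(W(0,-.16,.28),.3)
ctrl.goto(W(.155,0,.28),R)
im=ctrl.read_camera("scene");cv2.imwrite("pics/s2.png",im)
cv2.imwrite("pics/s2c.png",cv2.resize(im[130:270,180:360],None,fx=4,fy=4,interpolation=cv2.INTER_CUBIC))
ctrl.move_l(W(.155,0,.185),.2)
print(ctrl.current_t(),ctrl.current_contact_force())
r=ctrl.move_l(W(-.005,0,.185),.1,contact_N=30)
print(r,JI(ctrl.current_tool_pos()),J.T@ctrl.current_contact_force(),ctrl.current_t())
E
```

```text
True [ 0.     -0.1336  0.0688] [-0.267  -2.9135  3.28  ]
9.4333 [-0.3606  0.4426  1.2701]
False [-0.0046 -0.      0.1849] [-0.4912  0.0055  0.3484] 11.1833
```

View pics/s2c.png

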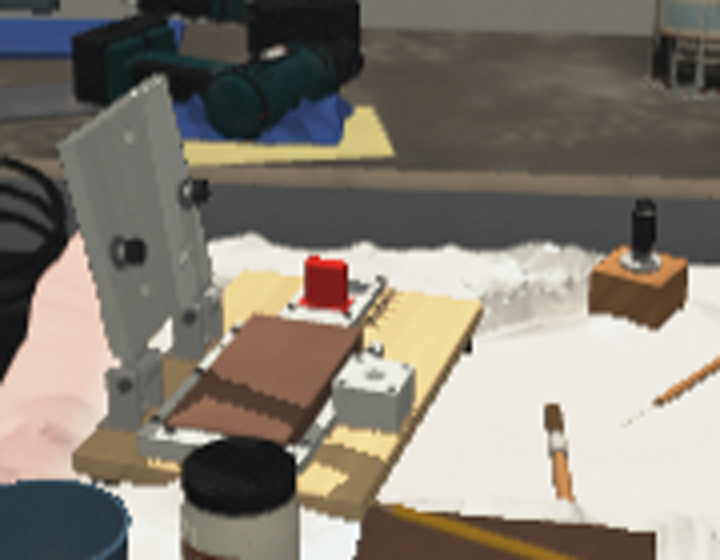

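The tile is home against the fence and the stop's nose touches it; the pin is undisturbed, its handle top at crop (645,203). Next is the pin.

```bash
python3 - <<'E'
from h import *
u,v=180+645/4-.4,130+205/4-.4
print("pin scene top",at("scene",u,v,.097),"collar scene",at("scene",180+641/4-.4,130+262/4-.4,.0505))
ctrl.move_l(W(-.005,0,.24),.3)
ctrl.command_gripper(.6)
P=np.array([.3995,-.3055,0])
ctrl.goto(P+[0,0,.17],R)
for n in("scene","top"):
    cv2.imwrite(f"pics/{n}3.png",ctrl.read_camera(n))
a=cv2.imread("pics/scene3.png")[150:270,180:320];b=cv2.imread("pics/top3.png")[140:260,190:330]
cv2.imwrite("pics/c3.png",cv2.resize(np.hstack([a,b]),(800,343),interpolation=cv2.INTER_CUBIC))
print(ctrl.current_t())
E
```

```text
pin scene top [ 0.3997 -0.2996  0.097 ] collar scene [ 0.4001 -0.3019  0.0505]
13.8333
```

View pics/c3.png

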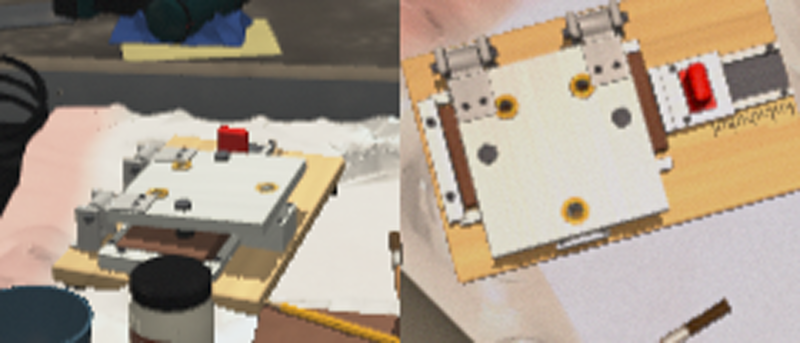

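The leaf is down and ajar, with its gold-ringed hole at top crop (575,210) and scene crop (266,187). I'll measure the hole in both views and grasp the pin.

```bash
python3 - <<'E'
from h import *
from scipy import ndimage
for n,(cx,cy) in (("top",(251.2,213.5)),("scene",(273.1,215.5))):
    im=cv2.imread(f"pics/{n}3.png");hsv=cv2.cvtColor(im,cv2.COLOR_BGR2HSV)
    m=cv2.inRange(hsv,(8,90,60),(35,255,255))
    b=[c for c in blobs(m,4,(int(cx)-9,int(cy)-7,int(cx)+10,int(cy)+8))]
    for c in b:
        r=cv2.boundingRect(c);u,v=r[0]+(r[2]-1)/2,r[1]+(r[3]-1)/2
        print(n,cv2.contourArea(c),r,u,v,at(n,u,v,.087),JI(at(n,u,v,.087)))
P=np.array([.3997,-.3037,0])
ctrl.move_l(P+[0,0,.060],.12,contact_N=15)
print(ctrl.current_tool_pos(),ctrl.current_contact_force())
ctrl.command_gripper(0)
print(ctrl.current_grip_width()*91,ctrl.current_grasp_force(),ctrl.current_contact_force())
ctrl.move_l(P+[0,0,.16],.12)
ctrl.goto(W(-.071,0,.150+.03),R)
print(ctrl.current_grip_width()*91,ctrl.current_grasp_force(),ctrl.current_tool_pos(),ctrl.current_contact_force(),ctrl.current_t())
for n in("scene","top"): cv2.imwrite(f"pics/{n}4.png",ctrl.read_camera(n))
a=cv2.imread("pics/scene4.png")[100:240,200:340]
cv2.imwrite("pics/c4.png",cv2.resize(a,(560,560),interpolation=cv2.INTER_CUBIC))
E
```

```text
top 62.0 (246, 209, 10, 10) 250.5 213.5 [ 0.4462 -0.0095  0.087 ] [-0.0709  0.0004  0.087 ]
[ 0.4    -0.3039  0.0605] [-0.0869  0.0816  0.6234]
15.562111837713362 29.985009133815765 [ 0.9275 -4.9242  0.4489]
15.246862082758758 29.986276924610138 [ 0.4464 -0.0108  0.1799] [ 0.151  -0.5838 -0.9738] 17.7083
```

View pics/c4.png

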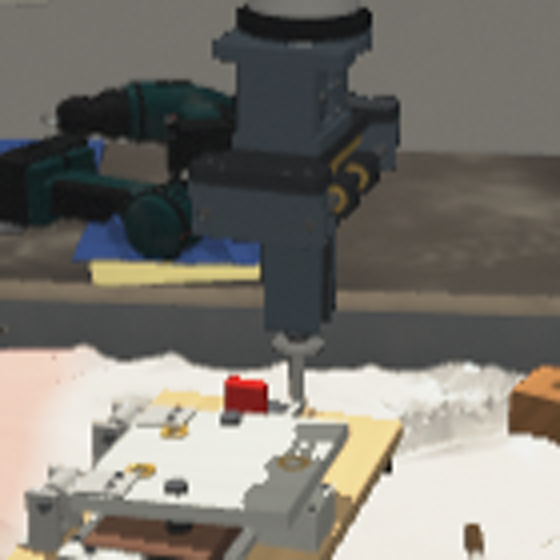

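The pin hangs straight in the gripper, with its tip at scene crop (297,409), its collar at (297,345) and the leaf hole at (293,462). I'll compute the offset in this one camera.

```bash
python3 - <<'E'
from h import *
im=cv2.imread("pics/scene4.png");g=cv2.cvtColor(im,cv2.COLOR_BGR2GRAY)
hsv=cv2.cvtColor(im,cv2.COLOR_BGR2HSV)
for v in range(188,206):print(v,g[v,268:281])
print("hole");
m=cv2.inRange(hsv,(8,90,60),(35,255,255));
for v in range(210,222):print(v,(m[v,262:286]>0).astype(int),)
for z in(.128,.1294,.131):
    p=at("scene",200+297/4-.4,100+409/4-.4,z);print("tip",z,JI(p))
for z in(.084,.087,.09): print("hole",z,JI(at("scene",200+293/4-.4,100+462/4-.4,z)))
t=ctrl.current_tool_pos();print("pred tip px",proj("scene",[t[0],t[1],.1294]),"collar",proj("scene",[t[0],t[1],.168]))
E
```

```text
188 [ 72  73  76  95  97 104 106 104  97  95  94  62  73]
189 [ 73  72  72  73  69 101 103 100  75  73  71  73  72]
190 [ 99 103 144 150  77 102 106 103  75  72  72  72  72]
191 [175 185 228 232  95 102 106 103  74  72  72  72  72]
192 [228 232 233 233  96 104 106 102 149 152 154 132 131]
193 [231 232 233 233  96 102 107 102 230 234 235 219 218]
194 [231 232 231 231 108 103 106 101 231 234 235 235 236]
195 [231 232 232 232 135 105 105 101 229 232 233 235 235]
196 [233 234 233 233 136 106 105 100 228 232 232 232 234]
197 [232 233 232 233 135 105 105 100 230 232 232 233 233]
198 [231 231 231 231 143 106 105  98 224 233 232 234 234]
199 [218 218 230 230 189 117 103 109 188 233 234 235 234]
200 [130 130 215 212 216 162 156 120 152 232 234 234 235]
201 [108 107 107 108 173 215 213  99 163 224 226 234 234]
202 [118 108 108 134 221 210 110  92 189 172 170 224 225]
203 [182 168 168 205 219 141 108 136 187 140 151 198 199]
204 [235 235 236 233 233 182 180 209 211 183 208 228 226]
205 [235 235 235 235 235 235 224 223 223 224 224 224 221]
hole
210 [0 0 0 0 0 0 0 0 0 0 0 0 0 0 0 0 0 0 0 0 0 0 0 
[... 174 characters left out ...]
0 0 0 0 0 0 0 0 0 1 0 1 0 0 0 0 0 0 0 0 1 1]
215 [0 0 0 0 0 0 0 0 1 0 0 0 0 0 1 0 0 0 0 0 0 0 1 0]
216 [0 0 0 0 0 0 0 0 1 0 0 0 0 0 1 0 0 0 0 0 0 1 0 0]
217 [0 0 0 0 0 0 0 0 0 0 0 0 0 0 0 0 0 0 0 0 1 1 0 0]
218 [0 0 0 0 0 0 0 0 0 0 0 0 0 0 0 0 0 0 0 0 1 1 0 0]
219 [0 0 0 0 0 0 0 0 0 0 0 0 0 0 0 0 0 0 0 1 0 0 0 0]
220 [0 0 0 0 0 0 0 0 0 0 0 0 0 0 0 0 0 0 0 1 1 0 0 1]
221 [0 0 0 0 0 0 0 0 0 0 0 0 0 0 0 0 0 0 0 0 0 0 0 1]
tip 0.128 [-0.0715  0.005   0.128 ]
tip 0.1294 [-0.0724  0.0079  0.1294]
tip 0.131 [-0.0734  0.0113  0.131 ]
hole 0.084 [-0.0649 -0.0098  0.084 ]
hole 0.087 [-0.0667 -0.0039  0.087 ]
hole 0.09 [-0.0684  0.002   0.09  ]
pred tip px [274.4232 200.3501] collar [274.6219 185.8138]
```

```bash
cat >> h.py <<'E'
def attempt(x,y,z=.108,N=4,zs=.143):
    t=np.array([x,y,zs]);ctrl.move_l(W(*t),.1)
    e=t-JI(ctrl.current_tool_pos());e[2]=0
    if np.linalg.norm(e)>.0004: ctrl.move_l(W(*(t+e)),.05)
    t=t+e;t[2]=z
    r=ctrl.move_l(W(*t),.03,contact_N=N)
    print(r,"tcp",JI(ctrl.current_tool_pos()),"F",J.T@ctrl.current_contact_force(),"T",J.T@ctrl.current_wrist_torque(),ctrl.current_t(),flush=True)
    return t,r
E
python3 - <<'E'
from h import *
t,r=attempt(-.0706,.001)
cv2.imwrite("pics/s5.png",ctrl.read_camera("scene"))
E
```

```text
False tcp [-0.0705  0.0013  0.1081] F [ 0.109  -2.958  -2.2631] T [-0.5199 -0.093  -0.0717] 19.6417
```

```bash
python3 - <<'E'
from h import *
p=JI(ctrl.current_tool_pos())
ctrl.move_l(W(-.0706,.0004,.108),.02)
print("F",J.T@ctrl.current_contact_force(),JI(ctrl.current_tool_pos()))
for N in (15,):
    r=ctrl.move_l(W(-.0706,.0004,.088),.015,contact_N=N)
    print(r,JI(ctrl.current_tool_pos()),J.T@ctrl.current_contact_force(),ctrl.current_grip_width()*91)
ctrl.sleep(.4);print(J.T@ctrl.current_contact_force(),JI(ctrl.current_tool_pos()),ctrl.current_t())
a=ctrl.read_camera("scene")[120:260,180:340];cv2.imwrite("pics/c6.png",cv2.resize(a,None,fx=4,fy=4,interpolation=cv2.INTER_CUBIC))
E
```

```text
F [-0.0709 -0.0393  0.0918] [-0.0707  0.0005  0.108 ]
True [-0.0708  0.0004  0.0917] [-1.1999  0.302   9.1214] 15.196973275993004
[-1.1418  0.4918 11.1088] [-0.0708  0.0004  0.0917] 21.35
```

View pics/c6.png

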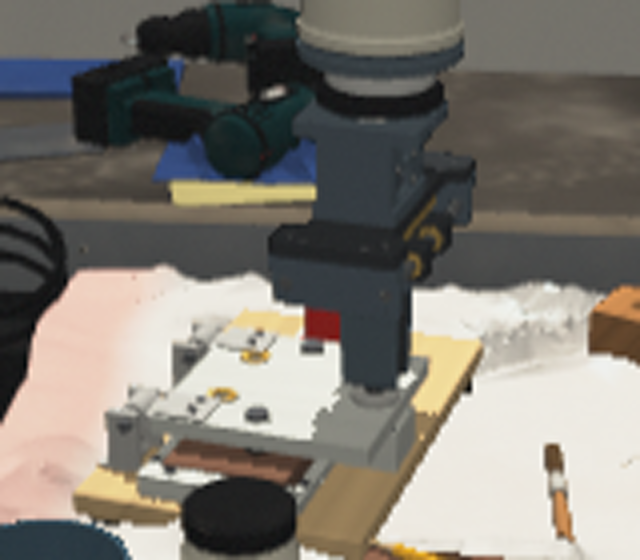

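The leaf lies on the boss with the collar against it and no gap. I'll add a little margin to the push and hand in.

```bash
python3 - <<'E'
from h import *
r=ctrl.move_l(W(-.0706,.0004,.089),.01,contact_N=6)
ctrl.sleep(.5);print(r,JI(ctrl.current_tool_pos()),J.T@ctrl.current_contact_force(),ctrl.current_grasp_force(),ctrl.current_t())
print(ctrl.sign_off())
E
```

```text
True [-0.0706  0.0003  0.0914] [-1.1574  0.848  10.7991] 30.001676380634308 22.1083
the job is handed in; nothing more can be done
None
```

The job is handed in at 22 s: the tile is home against the fence, the leaf is shut, and the pin is through both holes, still gripped and pressed down with about 11 N; the bowl, jar and needle tool were left alone.

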